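# Seal the dry box

## Task

The white lid lies crosswise on the grey dry box. Lift it by its blue handle, turn it a quarter turn and lay it gently on the box with its rib in the mouth, and let go; then press it down with the fingers one corner after another, on the blue discs, until all four corners are fully home and the lid sits flat on the rim. Do not hammer or lean heavily on the box, and leave the vial, can, dish and tape where they are.

Things in the scene. Friction and masses are not known exactly. Their poses are not given: they have to be found in the camera images.
- dry_box: Grey open-topped dry box, fixed, 96 x 126 mm outside (its x by its y), 46 mm high, walls 8 mm, mouth 80 x 110 mm, a small blue carton inside. Origin in the middle of its underside, z up, x away from the robot at yaw 0, yaw up to 0.4 rad either way. Stands left of and beyond the big inverted microscope; the microscopes are solid up to 0.35 m above the table.
- box_rim (a point): Centre of the dry box's mouth, level with the rim, 46 mm above the table; axes as the box. A black rubber gasket runs round the rim; at the four corners it is raised and stands up to 6 mm above the rim. Pressing a corner home takes 10 to 25 N; below it is the rigid rim, so come down slowly and stop on force.
- lid: White loose lid, about 0.25 kg: plate 100 x 130 x 6 mm (its x by its y), under it a grey round-edged rib, 72 x 102 mm outside, 10 mm deep, that enters the mouth with 4 mm to spare each side. At the start it lies crosswise on the box, about a quarter turn off. Origin in the middle under the rib, z up. Half a turn makes no odds. Pressing one corner tips it and the opposite corner may rise by up to 12 mm.
- lid_handle (a point): Centre of the bar of the lid's blue arched handle: bar 14 mm thick (lid's x), 60 mm long (lid's y), 14 mm high, its top 30 mm above the plate. This point is 23 mm above the plate's top face, 39 mm above the rib's underside. It is 35 mm above the rim with the lid on the raised gasket, 29 mm when sealed. Axes as the lid.
- lid_corner_1 (a point): Blue 16 mm disc marking a corner of the lid, on the plate's top face, at x -40 mm, y +54 mm from the lid's centre in the lid's axes. Press here, straight down. It is 12 mm above the box rim when the lid lies on the raised gasket corners and 6 mm when that corner is home.
- lid_corner_2 (a point): Blue 16 mm disc marking a corner of the lid, on the plate's top face, at x -40 mm, y -54 mm from the lid's centre in the lid's axes. Press here, straight down. It is 12 mm above the box rim when the lid lies on the raised gasket corners and 6 mm when that corner is home.
- lid_corner_3 (a point): Blue 16 mm disc marking a corner of the lid, on the plate's top face, at x +40 mm, y +54 mm from the lid's centre in the lid's axes. Press here, straight down. It is 12 mm above the box rim when the lid lies on the raised gasket corners and 6 mm when that corner is home.
- lid_corner_4 (a point): Blue 16 mm disc marking a corner of the lid, on the plate's top face, at x +40 mm, y -54 mm from the lid's centre in the lid's axes. Press here, straight down. It is 12 mm above the box rim when the lid lies on the raised gasket corners and 6 mm when that corner is home.
- seal_near_left (a joint): Depression (m) of the raised gasket corner that is near left at yaw 0. 0 = fully raised, 6 mm proud of the rim; 0.006 = pressed down level with the rim. It yields at about 9 N and stays where it was pushed (no spring-back). Starts between 0 and 0.0008. Names go by the box, not the lid.
- seal_near_right (a joint): Depression (m) of the raised gasket corner that is near right at yaw 0. 0 = fully raised, 6 mm proud of the rim; 0.006 = pressed down level with the rim. It yields at about 9 N and stays where it was pushed (no spring-back). Starts between 0 and 0.0008. Names go by the box, not the lid.
- seal_far_left (a joint): Depression (m) of the raised gasket corner that is far left at yaw 0. 0 = fully raised, 6 mm proud of the rim; 0.006 = pressed down level with the rim. It yields at about 9 N and stays where it was pushed (no spring-back). Starts between 0 and 0.0008. Names go by the box, not the lid.
- seal_far_right (a joint): Depression (m) of the raised gasket corner that is far right at yaw 0. 0 = fully raised, 6 mm proud of the rim; 0.006 = pressed down level with the rim. It yields at about 9 N and stays where it was pushed (no spring-back). Starts between 0 and 0.0008. Names go by the box, not the lid.
- amber_vial: Bystander: brown glass vial with a white cap, 27 mm across, 52 mm high; origin at the centre of its base. Leave alone.
- lens_can: Bystander: white can with a black screw top, 38 mm across, 54 mm high; origin at the centre of its base. Leave alone.
- dish: Bystander: clear round dish with lid, 61 mm across, 14 mm high; origin at the centre of its base. Leave alone.
- tape: Bystander: roll of yellow tape, 66 mm across, 19 mm high; origin at the centre of its base. Leave alone.

How it is judged (in metres and radians):
On the way, in this order (a step that is already met when the one before it is completed fails the run):
1. the lid lies level on the raised gasket with its rib in the mouth, let go, no corner pressed down yet (each gasket corner less than 2.5 mm down) (horizontal distance between lid_handle and box_rim below 0.009 m and angle between the x axis of lid_handle and the x axis of box_rim, either way round below 0.12 rad and z of lid_handle in the frame of box_rim below 0.038 m and angle between lid_handle's own z axis and vertical below 0.07 rad and contact force between the fingers and lid below 0.2 N and value of joint each of seal_near_left, seal_near_right, seal_far_left, seal_far_right below 0.0025 m), for 0.2 s.
2. one corner's gasket is pressed down (more than 4.5 mm) while the one diagonally opposite still stands up (less than 2.5 mm down) (((value of joint seal_near_left above 0.0045 m and value of joint seal_far_right below 0.0025 m) or (value of joint seal_near_right above 0.0045 m and value of joint seal_far_left below 0.0025 m) or (value of joint seal_far_left above 0.0045 m and value of joint seal_near_right below 0.0025 m) or (value of joint seal_far_right above 0.0045 m and value of joint seal_near_left below 0.0025 m))), for 0.1 s.
At the end, for the whole second after the job is handed in: The lid lies at rest in the box's mouth (centre within 9 mm, square within 0.12 rad), every corner disc less than 8 mm above the rim (gap under the plate less than 2 mm), and all four gasket corners more than 4 mm down (horizontal distance between lid_handle and box_rim below 0.009 m and angle between the x axis of lid_handle and the x axis of box_rim, either way round below 0.12 rad and z of each of lid_corner_1, lid_corner_2, lid_corner_3, lid_corner_4 in the frame of box_rim below 0.008 m and value of joint each of seal_near_left, seal_near_right, seal_far_left, seal_far_right above 0.004 m and linear speed of lid below 0.01 m/s); the robot touches nothing.
It fails at once if the lid is driven onto the box with more than 100 N (contact force between lid and dry_box above 100 N).
It fails at once if a bystander (vial, can, dish or tape) is shifted by more than 15 mm (distance of any of amber_vial, lens_can, dish, tape from where it was at the start of the episode above 0.015 m).
It also fails if it takes over 67 s, if anything falls off the work surface, if the arm or the gripper's body presses on something with over 40 N, if the wrist force passes 120 N, or if a joint passes its speed limit or range.

## Robot

A 6-joint arm with a two-finger parallel gripper is mounted at the origin on a cart in front of the work surface, level with it; the furniture and walls round the work are solid. World frame = base frame: x ahead of the robot, y to its left, z up, the work surface at z = 0. Lengths are in m, angles in degrees, forces in N, time in s.
With the tool pointing down it reaches from about 0.35 to 0.875 m from the base axis. Payload 4.2 kg.
Tool frame: the origin (TCP) lies on the centre line of the jaws, within the pads' length; the fingertips stand 11 mm ahead of it and the grasp point (between the pads) lies 8 mm behind it; z points along the fingers, y is the line along which they close (so a half turn about z gives the same grasp; the last joint's range is limited). The gripper opens to 87 mm and grips with 3 to 60 N. Pads are 19 mm wide; open, the fingers measure 117 mm over their backs; the gripper's body (75 mm by 190 mm) begins 51 mm behind the grasp point.
Start: joints at [-59.038, 22.042, 0.453, 0, -68.411, -14.817], TCP at [0.174, -0.6, 0.234] pointing down, gripper open.
Joint ranges: [-179.83, 179.83], [-69.29, 118.12], [-61.27, 80.66], [-181.25, 117.63], [-171.15, -9.14], [-177.46, 177.46]. Speed limits (degrees/s): [159.86, 159.86, 180, 180, 180, 180].

## Interface

Orientations are given as a 3x3 rotation matrix whose columns are the frame's x, y, z axes.
In Python, from station import r gives the robot as it stands.
- The arm moves only by the tool servo_tool, never from a script. Its argument "commands" is a list that holds one entry, the list of rows, each a list of 7 numbers: the closure, from 0 (fully open) to 1 (shut), then the shift along the tool's x, y, z in mm, then the turn, a rotation vector about the tool's x, y, z in rad. In form: [[[claw, x, y, z, ax, ay, az], ...]]. A call has exactly 5 rows; each row is the pose to reach, as a shift and turn from the pose commanded when the call began, along the tool's axes at that moment; what a row does not reach only later rows make up. A row lasts 1/10 s, in which the tool goes at most 50 mm and 8.59 degrees, less where a joint would pass 70% of its speed; a pose out of reach is approached as far as the arm can. A call with a gripper value outside its range is refused whole. The fingers move at their own pace and stop on an object; the grip force is fixed at half the most. Time passes only in rows, so rows that repeat a pose let the fingers close, or fill a call up. It gives the time, the measured TCP pose, the force, the opening and the grip force at its end, in the units of the state.
- r.sense(): the state, without advancing time (a new reading comes with each control period).
- r.capture(name): name is "scene" or "top"; returns a dict with "pixels" (384x512x3 uint8, red, green, blue), "camera_matrix" (3x3 intrinsics, pixels), "R" (3x3) and "t" (3): a world point X has camera coordinates R X + t. Camera axes: x right, y down, z forward; pixel columns grow to the right and rows downward; lengths in m; the calibration is good to about 2 mm. A picture is of the moment at which its call begins. There is no depth.
- r.finish_job(): hands the job in; it is judged then, once.
The state is a dict: "time_s": time; "joints": joint angles; "joint_velocities": joint speeds; "effort": joint torques, N m; "tcp_pos": TCP position; "ee_rot": TCP orientation; "wrist_force": force on the tool from outside, world axes, zero at the start; "moment": the same for the moment, N m; "gripper_width": opening from 0.0 (shut) to 1.0 (fully open); "gripper_force": force on a finger pad.
Only numpy, scipy, OpenCV 4.12 (cv2) and the standard library are available. Lean on these libraries where they do the work, as an engineer would, in place of code of your own. Each camera call takes 0.05 s, during which the arm holds its last target. There are 200 camera calls.

## Working session

There is one attempt and no reset: what is moved stays moved. The work goes in short steps, Python scripts to look and compute and a tool call to move; the robot and the scene stay as the last step left them, time stands still between calls to the robot, and variables do not carry over. Pictures are saved under pics/ and viewed, at most 10 in all, crops included, and the job is handed in when it is done.

Besides the shell and the picture viewer there is one more tool, called after "Request:" as a command line: name --argument value ..., lists and objects as JSON in quotes. servo_tool: Moves the arm, as the interface text tells. Its arguments: {"type":"object","properties":{"commands":{"type":"array","items":{"type":"array","items":{"type":"array","items":{"type":"number"}}}}},"required":["commands"]}

```bash
mkdir -p pics; python3 - <<'E'
from station import r
import cv2,numpy as np
s=r.sense();print(s['time_s'],s['tcp_pos'],np.round(s['ee_rot'],3).tolist(),s['wrist_force'])
for n in("scene","top"):
    c=r.capture(n);np.savez(f'{n}.npz',**c);cv2.imwrite(f'pics/{n}0.png',c['pixels'][...,::-1]);print(n,c['camera_matrix'].tolist(),(-c['R'].T@c['t']).tolist(),np.round(c['R'],3).tolist())
a=cv2.hconcat([cv2.imread('pics/scene0.png'),cv2.imread('pics/top0.png')]);cv2.imwrite('pics/both0.png',cv2.resize(a,(800,300)))
E
```

```text
0.0 [ 0.17367513 -0.59976568  0.23246009] [[-0.961, -0.278, -0.001], [-0.278, 0.961, 0.002], [0.0, 0.002, -1.0]] [-1.29921134 -0.28871076  0.63353211]
scene [[396.6430070504918, 0.0, 250.8382156379982], [0.0, 396.6430070504918, 195.4482645566617], [0.0, 0.0, 1.0]] [0.4379423990309165, 0.6976052528222607, 0.7475713844788509] [[-0.985, -0.173, 0.024], [-0.129, 0.63, -0.766], [0.117, -0.758, -0.642]]
top [[358.156880059428, 0.0, 256.23545946824316], [0.0, 358.156880059428, 188.0394832914346], [0.0, 0.0, 1.0]] [0.3487747784164871, -0.09289006161252251, 1.0559351226704672] [[-0.008, -1.0, -0.003], [-0.981, 0.008, -0.196], [0.196, 0.001, -0.981]]
```

View pics/scene0.png

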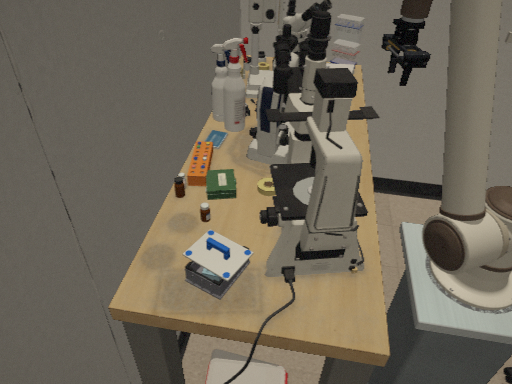

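View pics/top0.png

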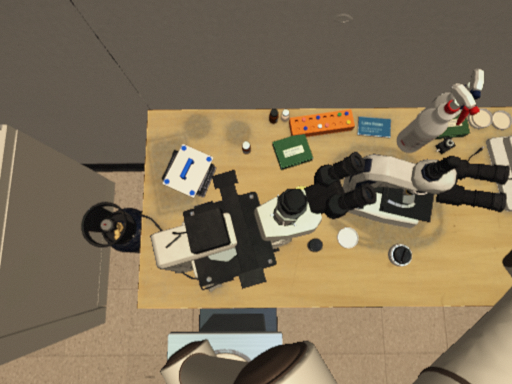

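The scene view shows the lid at about (218,257) on the box, and the top view shows it at about (189,171). The microscope lies between it and the robot. Next I'll measure the blue marks and zoom in on the box.

```bash
cat > h.py <<'E'
import cv2,numpy as np
def ray(c,uv,z):
    d=c['R'].T@np.linalg.inv(c['camera_matrix'])@np.array([uv[0],uv[1],1.]);o=-c['R'].T@c['t']
    return o+d*(z-o[2])/d[2]
def proj(c,X):
    p=c['camera_matrix']@(c['R']@np.asarray(X)+c['t']);return p[:2]/p[2]
def blue(c,win):
    x0,y0,x1,y1=win;h=cv2.cvtColor(c['pixels'],cv2.COLOR_RGB2HSV)[y0:y1,x0:x1]
    m=cv2.inRange(h,(102,150,80),(125,255,255))
    n,l,s,ce=cv2.connectedComponentsWithStats(m)
    return [(int(s[i,4]),ce[i]+[x0,y0]) for i in range(1,n) if s[i,4]>=5]
E
python3 - <<'E'
from h import *
C={n:dict(np.load(n+'.npz')) for n in('scene','top')}
for n,w in(('scene',(170,220,265,305)),('top',(150,135,225,205))):
    for a,p in blue(C[n],w): print(n,a,p.round(1),ray(C[n],p,.062).round(4),ray(C[n],p,.085).round(4))
a=cv2.resize(C['scene']['pixels'][225:300,175:260],None,fx=4.6,fy=4.6,interpolation=3);b=cv2.resize(C['top']['pixels'][135:210,150:235],None,fx=4.6,fy=4.6,interpolation=3)
cv2.imwrite('pics/crop0.png',cv2.hconcat([a,b])[...,::-1])
E
```

```text
scene 16 [210.5 232.2] [0.6346 0.0447 0.062 ] [0.628  0.0666 0.085 ]
scene 193 [217.9 246.9] [0.606  0.0875 0.062 ] [0.6003 0.108  0.085 ]
scene 20 [188.2 252.6] [0.6682 0.1177 0.062 ] [0.6604 0.1372 0.085 ]
scene 19 [247.1 252. ] [0.5365 0.09   0.062 ] [0.5332 0.1104 0.085 ]
scene 21 [225.9 274.5] [0.5701 0.1628 0.062 ] [0.5656 0.1807 0.085 ]
top 12 [183.5 147.5] [0.6692 0.1185 0.062 ] [0.6618 0.1136 0.085 ]
top 12 [208.5 158.5] [0.6355 0.0454 0.062 ] [0.6289 0.0422 0.085 ]
top 79 [186.1 167.9] [0.6082 0.109  0.062 ] [0.6022 0.1044 0.085 ]
top 12 [166.5 181. ] [0.5702 0.1636 0.062 ] [0.5651 0.1577 0.085 ]
top 13 [191.6 192.4] [0.5367 0.0913 0.062 ] [0.5323 0.087  0.085 ]
```

View pics/crop0.png

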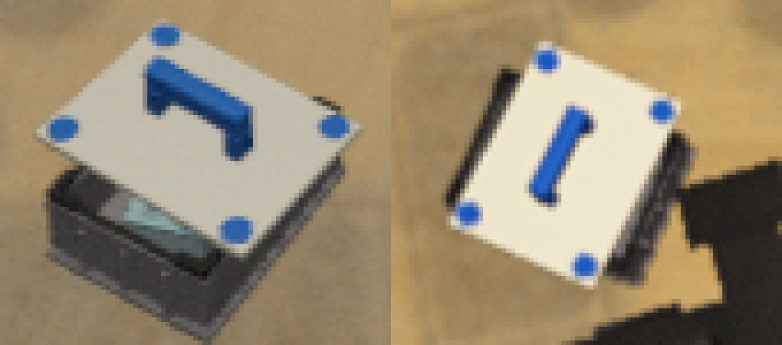

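```bash
python3 - <<'E'
from h import *
C={n:dict(np.load(n+'.npz')) for n in('scene','top')}
for uv in((217,180),(231,171),(237,180)):
  for z in(0.05,.1,.15,.2,.25):
    X=ray(C['top'],uv,z);print(uv,z,X.round(3),proj(C['scene'],X).round(0))
c=lambda x,y:(150+(x-391)/4.6,135+y/4.6)
s=lambda x,y:(175+x/4.6,225+y/4.6)
for p in((513,70),(447,203),(690,140),(610,280),(640,285)):print('top',ray(C['top'],c(*p),.05).round(4))
for p in((48,175),(208,275),(345,165)):print('sc',ray(C['scene'],s(*p),.05).round(4))
for p in((48,255),(208,343)):print('sc0',ray(C['scene'],s(*p),.0).round(4))
E
```

```text
(217, 180) 0.05 [0.575 0.021 0.05 ] [237. 232.]
(217, 180) 0.1 [0.563 0.016 0.1  ] [242. 217.]
(217, 180) 0.15 [0.552 0.01  0.15 ] [247. 200.]
(217, 180) 0.2 [0.541 0.004 0.2  ] [253. 182.]
(217, 180) 0.25 [ 0.53  -0.001  0.25 ] [259. 163.]
(231, 171) 0.05 [ 0.601 -0.019  0.05 ] [230. 220.]
(231, 171) 0.1 [ 0.588 -0.022  0.1  ] [235. 205.]
(231, 171) 0.15 [ 0.576 -0.026  0.15 ] [240. 189.]
(231, 171) 0.2 [ 0.563 -0.03   0.2  ] [246. 172.]
(231, 171) 0.25 [ 0.551 -0.033  0.25 ] [252. 154.]
(237, 180) 0.05 [ 0.574 -0.036  0.05 ] [241. 217.]
(237, 180) 0.1 [ 0.563 -0.039  0.1  ] [246. 202.]
(237, 180) 0.15 [ 0.552 -0.042  0.15 ] [251. 186.]
(237, 180) 0.2 [ 0.541 -0.045  0.2  ] [257. 169.]
(237, 180) 0.25 [ 0.529 -0.047  0.25 ] [263. 151.]
top [0.6649 0.1412 0.05  ]
top [0.5785 0.1794 0.05  ]
top [0.618  0.0278 0.05  ]
top [0.5287 0.0761 0.05  ]
top [0.5254 0.0574 0.05  ]
sc [0.6692 0.1391 0.05  ]
sc [0.5781 0.183  0.05  ]
sc [0.5268 0.1046 0.05  ]
sc0 [0.6703 0.1494 0.    ]
sc0 [0.5788 0.1855 0.    ]
```

```bash
python3 - <<'E'
import cv2
a=cv2.imread('pics/scene0.png')[120:300,170:380];b=cv2.imread('pics/top0.png')[130:300,140:290]
a=cv2.resize(a,(420,360));b=cv2.resize(b,(318,360));cv2.imwrite('pics/crop1.png',cv2.hconcat([a,b]))
E
```

```text
(no output)
```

View pics/crop1.png

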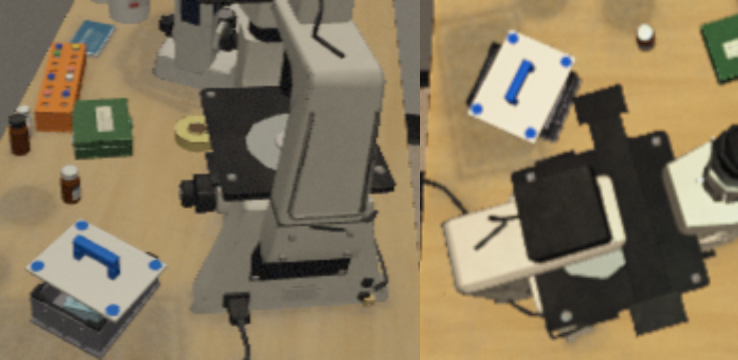

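The high black crossbar of the microscope is at about z 0.35, near (0.52, -0.03). I'll cross over at about z 0.48 and then come straight down onto the lid.

Request:
servo_tool --commands '[[[0,0,0,-50,0,0,0],[0,0,0,-100,0,0,0],[0,0,0,-150,0,0,0],[0,0,0,-200,0,0,0],[0,0,0,-250,0,0,0]]]'

```text
time_s: 0.6
tcp_pos: [0.1735, -0.5997, 0.4854]
ee_rot: [[-0.961, -0.278, 0.0], [-0.278, 0.961, 0.0], [-0.0, 0.0, -1.0]]
wrist_force: [0.5, -1.4, 0.8]
gripper_width: 1.001
gripper_force: 0.0
```

Request:
servo_tool --commands '[[[0,-30,28,0,0,0,0],[0,-61,56,0,0,0,0],[0,-91,84,0,0,0,0],[0,-122,112,0,0,0,0],[0,-152,139,0,0,0,0]]]'

```text
time_s: 1.1
tcp_pos: [0.2817, -0.4229, 0.4831]
ee_rot: [[-0.961, -0.278, -0.0], [-0.278, 0.961, 0.001], [0.0, 0.001, -1.0]]
wrist_force: [1.2, -0.9, -0.1]
gripper_width: 0.999
gripper_force: 0.0
```

Request:
servo_tool --commands '[[[0,-30,28,0,0,0,0],[0,-61,56,0,0,0,0],[0,-91,84,0,0,0,0],[0,-122,112,0,0,0,0],[0,-152,139,0,0,0,0]]]'

```text
time_s: 1.6
tcp_pos: [0.3889, -0.247, 0.4833]
ee_rot: [[-0.96, -0.278, -0.0], [-0.278, 0.96, 0.0], [0.0, 0.0, -1.0]]
wrist_force: [0.6, -0.6, 0.2]
gripper_width: 0.998
gripper_force: 0.0
```

Request:
servo_tool --commands '[[[0,-30,28,0,0,0,0],[0,-61,56,0,0,0,0],[0,-91,84,0,0,0,0],[0,-122,112,0,0,0,0],[0,-152,139,0,0,0,0]]]'

```text
time_s: 2.1
tcp_pos: [0.4963, -0.0712, 0.4833]
ee_rot: [[-0.96, -0.279, -0.0], [-0.279, 0.96, 0.0], [0.0, 0.0, -1.0]]
wrist_force: [0.5, 0.0, 0.0]
gripper_width: 1.001
gripper_force: 0.0
```

Request:
servo_tool --commands '[[[0,-30,28,0,0,0,0.143],[0,-61,56,0,0,0,0.286],[0,-91,84,0,0,0,0.429],[0,-122,112,0,0,0,0.572],[0,-152,139,0,0,0,0.714]]]'

```text
time_s: 2.6
tcp_pos: [0.6038, 0.1045, 0.483]
ee_rot: [[-0.906, 0.424, -0.001], [0.424, 0.906, -0.0], [0.001, -0.001, -1.0]]
wrist_force: [1.8, -0.7, -0.4]
gripper_width: 0.996
gripper_force: 0.0
```

```bash
python3 -c "
from station import r
print(r.sense()['joints'],r.sense()['tcp_pos'],r.sense()['ee_rot'])"
```

```text
[ 2.49325908e+01  1.83716297e+01  2.95556876e+01 -1.31786807e-02
 -1.01238384e+02 -1.40008932e+02] [0.60376628 0.1045268  0.48302329] [[-9.05762461e-01  4.23784677e-01 -9.54906739e-04]
 [ 4.23785031e-01  9.05762778e-01 -1.95126640e-04]
 [ 7.82227300e-04 -5.81413567e-04 -9.99999525e-01]]
```

Request:
servo_tool --commands '[[[0,0,-1,40,0,0,0],[0,0,-1,80,0,0,0],[0,0,-1,120,0,0,0],[0,0,-1,160,0,0,0],[0,0,-1,200,0,0,0]]]'

```text
time_s: 3.1
tcp_pos: [0.6023, 0.1018, 0.2815]
ee_rot: [[-0.908, 0.419, -0.001], [0.419, 0.908, -0.0], [0.001, -0.0, -1.0]]
wrist_force: [1.0, 0.2, -0.3]
gripper_width: 0.995
gripper_force: 0.0
```

Request:
servo_tool --commands '[[[0,0,0,30,0,0,0],[0,0,0,60,0,0,0],[0,0,0,90,0,0,0],[0,0,0,120,0,0,0],[0,0,0,150,0,0,0]]]'

```text
time_s: 3.6
tcp_pos: [0.6024, 0.1018, 0.132]
ee_rot: [[-0.908, 0.419, -0.001], [0.419, 0.908, -0.0], [0.001, -0.0, -1.0]]
wrist_force: [0.5, 0.0, -0.6]
gripper_width: 0.998
gripper_force: 0.0
```

```bash
python3 - <<'E'
from station import r
import cv2
a=r.capture('scene')['pixels'];b=r.capture('top')['pixels']
a=cv2.resize(a[100:300,150:400],(430,344));b=cv2.resize(b[120:280,130:300],(366,344))
cv2.imwrite('pics/g1.png',cv2.hconcat([a,b])[...,::-1]);print(r.sense()['tcp_pos'],r.sense()['wrist_force'])
E
```

```text
[0.59948465 0.10083361 0.1285295 ] [-0.84419233 -0.55462817 -0.06692283]
```

View pics/g1.png

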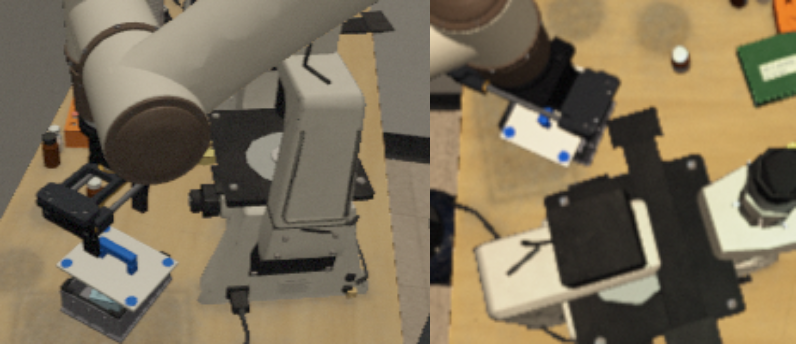

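The gripper is above the lid and clear of the microscope. I'll descend onto the handle.

Request:
servo_tool --commands '[[[0,0,2,12,0,0,0],[0,0,2,24,0,0,0],[0,0,2,36,0,0,0],[0,0,2,46,0,0,0],[0,0,2,51,0,0,0]]]'

```text
time_s: 4.2
tcp_pos: [0.6032, 0.1036, 0.0814]
ee_rot: [[-0.908, 0.419, -0.001], [0.419, 0.908, -0.0], [0.001, -0.001, -1.0]]
wrist_force: [-0.1, -0.7, 0.2]
gripper_width: 1.0
gripper_force: 0.0
```

Request:
servo_tool --commands '[[[0.3,0,0,0,0,0,0],[0.5,0,0,0,0,0,0],[0.7,0,0,0,0,0,0],[1,0,0,0,0,0,0],[1,0,0,0,0,0,0]]]'

```text
time_s: 4.7
tcp_pos: [0.6038, 0.1038, 0.083]
ee_rot: [[-0.908, 0.419, 0.001], [0.419, 0.908, 0.0], [-0.0, 0.001, -1.0]]
wrist_force: [-0.8, -0.1, 0.4]
gripper_width: 0.628
gripper_force: 0.0
```

Request:
servo_tool --commands '[[[1,0,0,0,0,0,0],[1,0,0,0,0,0,0],[1,0,0,0,0,0,0],[1,0,0,0,0,0,0],[1,0,0,0,0,0,0]]]'

```text
time_s: 5.2
tcp_pos: [0.6037, 0.1037, 0.0825]
ee_rot: [[-0.908, 0.419, 0.0], [0.419, 0.908, -0.0], [-0.0, -0.0, -1.0]]
wrist_force: [-0.7, -0.4, 0.5]
gripper_width: 0.171
gripper_force: 0.0
```

Request:
servo_tool --commands '[[[1,0,0,0,0,0,0],[1,0,0,0,0,0,0],[1,0,0,0,0,0,0],[1,0,0,0,0,0,0],[1,0,0,0,0,0,0]]]'

```text
time_s: 5.7
tcp_pos: [0.6038, 0.1039, 0.0825]
ee_rot: [[-0.908, 0.419, 0.0], [0.419, 0.908, 0.0], [-0.0, 0.0, -1.0]]
wrist_force: [0.7, 1.2, -1.1]
gripper_width: 0.158
gripper_force: 30.0
```

Request:
servo_tool --commands '[[[1,0,0,-8,0,0,0],[1,0,0,-25,0,0,0],[1,0,0,-50,0,0,0],[1,0,0,-80,0,0,0],[1,0,0,-110,0,0,0]]]'

```text
time_s: 6.2
tcp_pos: [0.6026, 0.1033, 0.1931]
ee_rot: [[-0.908, 0.419, -0.003], [0.419, 0.908, -0.001], [0.002, -0.002, -1.0]]
wrist_force: [0.7, 0.5, -2.5]
gripper_width: 0.157
gripper_force: 30.0
```

```bash
python3 - <<'E'
from station import r
import cv2,numpy as np
A=r.capture('scene');B=r.capture('top');np.savez('scene1.npz',**A);np.savez('top1.npz',**B)
a=cv2.resize(A['pixels'][160:310,150:290],(420,450),interpolation=2);b=cv2.resize(B['pixels'][130:220,150:226],(380,450),interpolation=2)
cv2.imwrite('pics/g2.png',cv2.hconcat([a,b])[...,::-1]);s=r.sense();print(s['tcp_pos'],s['wrist_force'],s['gripper_width'],s['gripper_force'],s['moment'])
E
```

```text
[0.60581485 0.10411057 0.19765119] [ 0.88301881  0.02238347 -2.22316986] 0.15645566858698123 29.99946266412735 [-0.00951714 -0.11452163 -0.02032457]
```

View pics/g2.png

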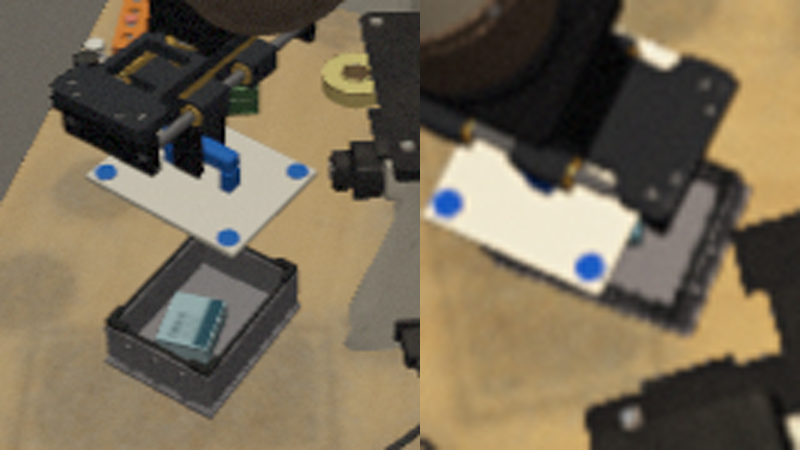

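The lid is held, and the box is in full view at around (182–250, 240–300) in the scene image. I'll zoom in on its rim corners.

```bash
python3 - <<'E'
from h import *
c=dict(np.load('scene1.npz'))
cv2.imwrite('pics/z1.png',cv2.resize(c['pixels'][235:305,180:260],None,fx=8,fy=8,interpolation=2)[...,::-1])
E
```

```text
(no output)
```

View pics/z1.png

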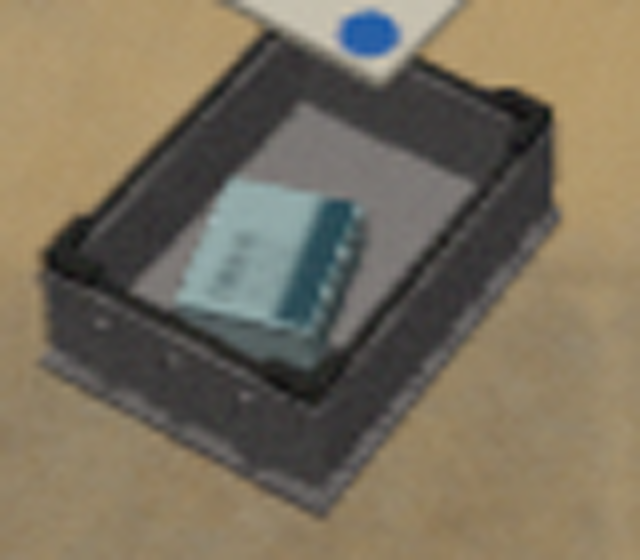

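```bash
python3 - <<'E'
from h import *
c=dict(np.load('scene1.npz'))
for z,P in((.046,((45,262),(315,402),(552,115))),(0,((42,365),(322,518),(558,215)))):
    L,F,Rr=[ray(c,(179.5+(x+.5)/8,234.5+(y+.5)/8),z)[:2] for x,y in P]
    print(z,L,F,Rr,'centre',(L+Rr)/2,'LF',np.linalg.norm(L-F),np.degrees(np.arctan2(*(L-F)[::-1])),'FR',np.linalg.norm(F-Rr),np.degrees(np.arctan2(*(F-Rr)[::-1])))
for a,p in blue(c,(170,160,265,305)): print(a,p.round(1),ray(c,p,.175).round(4))
t=dict(np.load('top1.npz'))
for a,p in blue(t,(150,130,226,220)): print('top',a,p.round(1),ray(t,p,.175).round(4))
E
```

```text
0.046 [0.66741695 0.14799351] [0.58162968 0.18061795] [0.53710186 0.06562725] centre [0.6022594  0.10681038] LF 0.09178130811375604 -20.821542550904525 FR 0.12331093942688913 68.83211266281012
0 [0.67194235 0.14897279] [0.57988865 0.18498486] [0.53453993 0.06422684] centre [0.60324114 0.10659981] LF 0.09884711952172943 -21.36579642968338 FR 0.12899226654465365 69.41714402552992
126 [223.6 213.4] [0.589  0.0922 0.175 ]
9 [205.7 210. ] [0.629  0.0895 0.175 ]
21 [184.8 216.9] [0.6662 0.1191 0.175 ]
21 [248.6 216.6] [0.535  0.0915 0.175 ]
25 [225.6 238.9] [0.5684 0.1645 0.175 ]
top 19 [155.  170.2] [0.5733 0.1648 0.175 ]
top 17 [183.4 183. ] [0.5395 0.0918 0.175 ]
```

Request:
servo_tool --commands '[[[1,0,0,0,0,0,-0.11],[1,0,0,0,0,0,-0.22],[1,0,0,0,0,0,-0.33],[1,0,0,0,0,0,-0.44],[1,0,0,0,0,0,-0.55]]]'

```text
time_s: 6.8
tcp_pos: [0.6023, 0.1033, 0.1908]
ee_rot: [[-0.993, -0.121, -0.004], [-0.121, 0.993, -0.001], [0.004, -0.0, -1.0]]
wrist_force: [-0.1, -0.1, -2.1]
gripper_width: 0.157
gripper_force: 30.0
```

Request:
servo_tool --commands '[[[1,0,0,0,0,0,-0.11],[1,0,0,0,0,0,-0.22],[1,0,0,0,0,0,-0.33],[1,0,0,0,0,0,-0.44],[1,0,0,0,0,0,-0.55]]]'

```text
time_s: 7.3
tcp_pos: [0.6023, 0.1033, 0.1908]
ee_rot: [[-0.783, -0.622, -0.004], [-0.622, 0.783, -0.001], [0.003, 0.002, -1.0]]
wrist_force: [0.2, -0.9, -2.8]
gripper_width: 0.16
gripper_force: 30.0
```

Request:
servo_tool --commands '[[[1,0,0,0,0,0,-0.12],[1,0,0,0,0,0,-0.25],[1,0,0,0,0,0,-0.37],[1,0,0,0,0,0,-0.48],[1,0,0,0,0,0,-0.537]]]'

```text
time_s: 7.8
tcp_pos: [0.6023, 0.1033, 0.1908]
ee_rot: [[-0.355, -0.935, -0.004], [-0.935, 0.355, -0.001], [0.002, 0.003, -1.0]]
wrist_force: [0.3, 1.0, -2.5]
gripper_width: 0.158
gripper_force: 30.0
```

Request:
servo_tool --commands '[[[1,0,0,8,0,0,0],[1,0,0,16,0,0,0],[1,0,0,24,0,0,0],[1,0,0,30,0,0,0],[1,0,0,30,0,0,0]]]'

```text
time_s: 8.3
tcp_pos: [0.6028, 0.1034, 0.1608]
ee_rot: [[-0.358, -0.934, -0.003], [-0.934, 0.358, -0.001], [0.002, 0.003, -1.0]]
wrist_force: [0.4, -0.4, -3.3]
gripper_width: 0.155
gripper_force: 30.0
```

```bash
python3 - <<'E'
from station import r
from h import *
s=r.sense();print(s['tcp_pos'],np.round(s['ee_rot'],4).tolist(),s['joints'])
z=s['tcp_pos'][2]-.0205
for n in('scene','top'):
    c=r.capture(n)
    for a,p in blue(c,(150,130,290,300)): print(n,a,p.round(1),ray(c,p,z).round(4))
    s=r.sense();print(s['tcp_pos'])
    np.savez(n+'2.npz',**c)
E
```

```text
[0.60277003 0.10342378 0.16080126] [[-0.3584, -0.9336, -0.0031], [-0.9336, 0.3584, -0.001], [0.0021, 0.0025, -1.0]] [ 2.48719182e+01  2.41680810e+01 -7.21630631e+00 -2.52698245e-02
 -5.88031226e+01 -4.58613519e+01]
scene 116 [211.7 225.8] [0.6144 0.0996 0.1403]
scene 22 [186.9 235.3] [0.6588 0.1377 0.1403]
scene 26 [218.3 250.2] [0.5837 0.1658 0.1403]
[0.60331792 0.10356544 0.1617059 ]
top 13 [207.4 155.6] [0.6209 0.0376 0.1403]
top 30 [189.1 163.1] [0.6008 0.0855 0.1403]
top 18 [157.4 169. ] [0.5854 0.1688 0.1403]
top 14 [195.8 183.4] [0.5458 0.0665 0.1403]
[0.60370737 0.10370727 0.16237697]
```

Request:
servo_tool --commands '[[[1,-3.5,1.4,10,0,0,0],[1,-3.5,1.4,20,0,0,0],[1,-3.5,1.4,30,0,0,0],[1,-3.5,1.4,40,0,0,0],[1,-3.5,1.4,50,0,0,0]]]'

```text
time_s: 8.9
tcp_pos: [0.6034, 0.1074, 0.1113]
ee_rot: [[-0.358, -0.934, -0.001], [-0.934, 0.358, -0.0], [0.001, 0.001, -1.0]]
wrist_force: [0.5, -0.6, -2.8]
gripper_width: 0.154
gripper_force: 30.0
```

```bash
python3 - <<'E'
from station import r
from h import *
s=r.sense();print(s['tcp_pos'])
c=r.capture('scene');b=r.capture('top')
z=s['tcp_pos'][2]-.0205
for n,k in(('s',c),('t',b)):
    for a,p in blue(k,(150,130,290,300)): print(n,a,p.round(1),ray(k,p,z).round(4))
a=cv2.resize(c['pixels'][210:300,175:265],(400,400),interpolation=2);b=cv2.resize(b['pixels'][130:220,150:240],(400,400),interpolation=2)
cv2.imwrite('pics/g3.png',cv2.hconcat([a,b])[...,::-1])
E
```

```text
[0.60338221 0.10737566 0.11133949]
s 109 [211.9 243.1] [0.6147 0.1047 0.0908]
s 20 [187.9 252.3] [0.6594 0.1415 0.0908]
s 24 [218.3 267.3] [0.5844 0.1697 0.0908]
t 13 [208.6 161.4] [0.6189 0.0409 0.0908]
t 23 [191.7 168.8] [0.598  0.0876 0.0908]
t 14 [161.5 174.3] [0.5829 0.1708 0.0908]
t 14 [197.7 187.5] [0.5447 0.0695 0.0908]
```

View pics/g3.png

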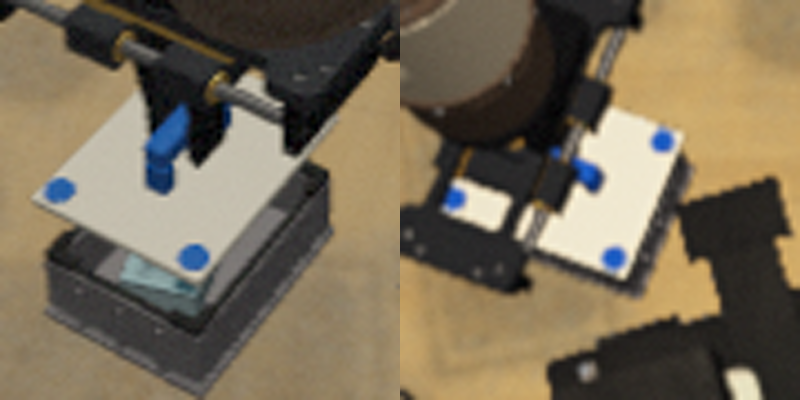

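Request:
servo_tool --commands '[[[1,-1,0,5,0,0,0],[1,-1,0,10,0,0,0],[1,-1,0,15,0,0,0],[1,-1,0,20,0,0,0],[1,-1,0,23,0,0,0]]]'

```text
time_s: 9.5
tcp_pos: [0.6037, 0.1084, 0.089]
ee_rot: [[-0.358, -0.934, -0.001], [-0.934, 0.358, -0.0], [0.0, 0.001, -1.0]]
wrist_force: [0.4, -0.3, -2.0]
gripper_width: 0.158
gripper_force: 30.0
```

Request:
servo_tool --commands '[[[1,0,0,1.5,0,0,0],[1,0,0,3,0,0,0],[1,0,0,4.5,0,0,0],[1,0,0,6,0,0,0],[1,0,0,7,0,0,0]]]'

```text
time_s: 10.0
tcp_pos: [0.604, 0.1084, 0.0825]
ee_rot: [[-0.358, -0.934, 0.0], [-0.934, 0.358, -0.0], [0.0, -0.0, -1.0]]
wrist_force: [0.3, -0.1, -2.9]
gripper_width: 0.159
gripper_force: 30.0
```

Request:
servo_tool --commands '[[[1,0,0,0.6,0,0,0],[1,0,0,1.2,0,0,0],[1,0,0,1.8,0,0,0],[1,0,0,2.4,0,0,0],[1,0,0,2.4,0,0,0]]]'

```text
time_s: 10.5
tcp_pos: [0.6039, 0.1084, 0.0801]
ee_rot: [[-0.358, -0.934, -0.0], [-0.934, 0.358, -0.0], [0.0, 0.0, -1.0]]
wrist_force: [0.5, 0.1, -2.5]
gripper_width: 0.156
gripper_force: 30.0
```

Request:
servo_tool --commands '[[[1,0,0,0.3,0,0,0],[1,0,0,0.6,0,0,0],[1,0,0,0.9,0,0,0],[1,0,0,1.2,0,0,0],[1,0,0,1.2,0,0,0]]]'

```text
time_s: 11.0
tcp_pos: [0.6039, 0.1084, 0.0789]
ee_rot: [[-0.358, -0.934, -0.0], [-0.934, 0.358, -0.0], [0.0, 0.0, -1.0]]
wrist_force: [0.0, 1.4, -3.2]
gripper_width: 0.158
gripper_force: 30.0
```

Request:
servo_tool --commands '[[[1,0,0,0.3,0,0,0],[1,0,0,0.6,0,0,0],[1,0,0,0.8,0,0,0],[1,0,0,0.8,0,0,0],[1,0,0,0.8,0,0,0]]]'

```text
time_s: 11.5
tcp_pos: [0.6039, 0.1084, 0.0782]
ee_rot: [[-0.358, -0.934, -0.0], [-0.934, 0.358, 0.0], [0.0, 0.0, -1.0]]
wrist_force: [-0.3, 0.7, -3.1]
gripper_width: 0.158
gripper_force: 30.0
```

Request:
servo_tool --commands '[[[1,0,0,0.3,0,0,0],[1,0,0,0.5,0,0,0],[1,0,0,0.7,0,0,0],[1,0,0,0.7,0,0,0],[1,0,0,0.7,0,0,0]]]'

```text
time_s: 12.0
tcp_pos: [0.604, 0.1085, 0.078]
ee_rot: [[-0.358, -0.934, 0.0], [-0.934, 0.358, 0.0], [-0.0, -0.0, -1.0]]
wrist_force: [-1.2, -0.4, 3.0]
gripper_width: 0.158
gripper_force: 30.0
```

Contact, so the lid is down. Now I'll let go and rise.

Request:
servo_tool --commands '[[[0.7,0,0,0,0,0,0],[0.6,0,0,0,0,0,0],[0.5,0,0,0,0,0,0],[0.5,0,0,0,0,0,0],[0.5,0,0,0,0,0,0]]]'

```text
time_s: 12.5
tcp_pos: [0.6041, 0.1085, 0.0774]
ee_rot: [[-0.358, -0.934, 0.0], [-0.934, 0.358, 0.0], [-0.0, -0.0, -1.0]]
wrist_force: [-0.7, 1.0, 0.5]
gripper_width: 0.476
gripper_force: 0.0
```

Request:
servo_tool --commands '[[[0.5,0,0,-10,0,0,0],[0.5,0,0,-30,0,0,0],[0.5,0,0,-60,0,0,0],[0.5,0,0,-90,0,0,0],[0.5,0,0,-120,0,0,0]]]'

```text
time_s: 13.0
tcp_pos: [0.604, 0.1084, 0.1995]
ee_rot: [[-0.358, -0.934, 0.001], [-0.934, 0.358, 0.0], [-0.0, -0.001, -1.0]]
wrist_force: [-0.1, 1.2, 0.1]
gripper_width: 0.504
gripper_force: 0.0
```

```bash
python3 - <<'E'
from station import r
from h import *
c=r.capture('scene');b=r.capture('top');s=r.sense();print(s['tcp_pos'],s['wrist_force'])
for n,k in(('s',c),('t',b)):
    for a,p in blue(k,(150,130,290,300)): print(n,a,p.round(1),ray(k,p,.058).round(4))
a=cv2.resize(c['pixels'][210:300,175:265],(400,400),interpolation=2);b=cv2.resize(b['pixels'][130:220,150:240],(400,400),interpolation=2)
cv2.imwrite('pics/g4.png',cv2.hconcat([a,b])[...,::-1])
E
```

```text
[0.60676014 0.10913638 0.2037785 ] [ 1.20848146  0.46961555 -0.26906998]
s 17 [216.1 233.4] [0.6215 0.0421 0.058 ]
s 176 [216.5 249.3] [0.6083 0.0922 0.058 ]
s 18 [244.7 246.4] [0.5457 0.0703 0.058 ]
s 18 [188.7 262.6] [0.6598 0.1429 0.058 ]
s 23 [218.4 277.8] [0.5847 0.1715 0.058 ]
t 10 [175.3 151.2] [0.6595 0.1428 0.058 ]
t 12 [209.5 163.5] [0.6217 0.0428 0.058 ]
t 75 [186.5 168.3] [0.6079 0.1087 0.058 ]
t 12 [198.8 189.3] [0.5461 0.072  0.058 ]
```

View pics/g4.png

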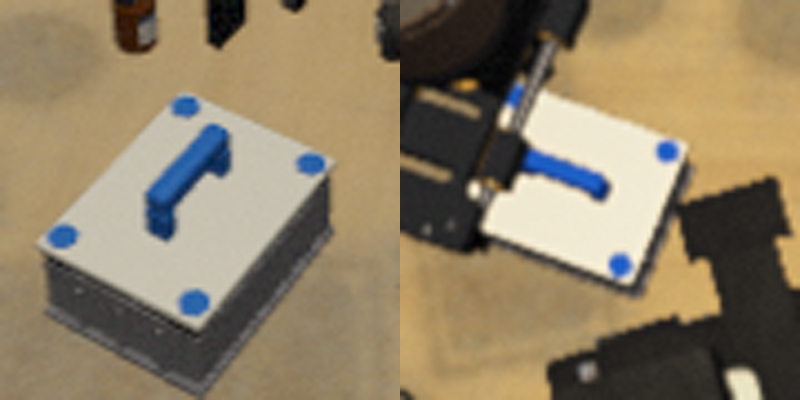

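The lid lies square on the gasket: scene discs are at (216,233), (245,246), (189,263) and (218,278), and its centre matches the box's. Before pressing the near-right corner, I'll check how close the microscope stage is.

```bash
python3 - <<'E'
from h import *
C={n:dict(np.load(n+'.npz')) for n in('scene','top')}
for uv in((183,212),(149,245),(250,195)):
  for z in(.1,.15,.2,.25,.3,.35):
    X=ray(C['top'],uv,z);print(uv,z,X.round(3),proj(C['scene'],X).round(0))
for z in(.12,.16,.2): print('knob',z,ray(C['scene'],(261,216),z).round(3),'corner',ray(C['scene'],(275,208),z).round(3),'base',ray(C['scene'],(268,272),0).round(3))
E
```

```text
(183, 212) 0.1 [0.476 0.106 0.1  ] [273. 250.]
(183, 212) 0.15 [0.469 0.095 0.15 ] [278. 231.]
(183, 212) 0.2 [0.463 0.085 0.2  ] [284. 210.]
(183, 212) 0.25 [0.456 0.075 0.25 ] [290. 189.]
(183, 212) 0.3 [0.449 0.064 0.3  ] [296. 166.]
(183, 212) 0.35 [0.443 0.054 0.35 ] [302. 141.]
(149, 245) 0.1 [0.389 0.193 0.1  ] [311. 288.]
(149, 245) 0.15 [0.387 0.178 0.15 ] [315. 266.]
(149, 245) 0.2 [0.385 0.163 0.2  ] [320. 243.]
(149, 245) 0.25 [0.383 0.148 0.25 ] [326. 218.]
(149, 245) 0.3 [0.381 0.133 0.3  ] [331. 193.]
(149, 245) 0.35 [0.378 0.118 0.35 ] [337. 165.]
(250, 195) 0.1 [ 0.521 -0.074  0.1  ] [265. 195.]
(250, 195) 0.15 [ 0.512 -0.075  0.15 ] [270. 180.]
(250, 195) 0.2 [ 0.503 -0.076  0.2  ] [274. 164.]
(250, 195) 0.25 [ 0.494 -0.077  0.25 ] [280. 146.]
(250, 195) 0.3 [ 0.485 -0.078  0.3  ] [285. 127.]
(250, 195) 0.35 [ 0.476 -0.079  0.35 ] [292. 107.]
knob 0.12 [0.516 0.026 0.12 ] corner [ 0.488 -0.008  0.12 ] base [0.485 0.088 0.   ]
knob 0.16 [0.511 0.069 0.16 ] corner [0.485 0.037 0.16 ] base [0.485 0.088 0.   ]
knob 0.2 [0.506 0.111 0.2  ] corner [0.482 0.082 0.2  ] base [0.485 0.088 0.   ]
```

Request:
servo_tool --commands '[[[1,-11,-8,0,0,0,0.14],[1,-22,-16,0,0,0,0.28],[1,-33,-24,0,0,0,0.42],[1,-44,-32,0,0,0,0.56],[1,-53,-40,0,0,0,0.7]]]'

```text
time_s: 13.6
tcp_pos: [0.6605, 0.144, 0.1974]
ee_rot: [[-0.878, -0.479, -0.0], [-0.479, 0.878, -0.0], [0.0, 0.0, -1.0]]
wrist_force: [0.1, -0.3, -0.1]
gripper_width: 0.128
gripper_force: 0.0
```

Request:
servo_tool --commands '[[[1,0,0,25,0,0,0],[1,0,0,50,0,0,0],[1,0,0,75,0,0,0],[1,0,0,95,0,0,0],[1,0,0,110,0,0,0]]]'

```text
time_s: 14.1
tcp_pos: [0.6595, 0.1433, 0.0857]
ee_rot: [[-0.875, -0.483, -0.002], [-0.483, 0.875, -0.001], [0.002, 0.0, -1.0]]
wrist_force: [0.1, 0.3, -0.2]
gripper_width: 0.008
gripper_force: 0.0
```

Request:
servo_tool --commands '[[[1,0,0,2,0,0,0],[1,0,0,4,0,0,0],[1,0,0,6,0,0,0],[1,0,0,8,0,0,0],[1,0,0,10,0,0,0]]]'

```text
time_s: 14.6
tcp_pos: [0.6607, 0.1438, 0.0782]
ee_rot: [[-0.875, -0.484, 0.001], [-0.484, 0.875, 0.001], [-0.002, -0.0, -1.0]]
wrist_force: [0.2, -0.3, -0.3]
gripper_width: 0.002
gripper_force: 0.0
```

Request:
servo_tool --commands '[[[1,0,0,2,0,0,0],[1,0,0,4,0,0,0],[1,0,0,6,0,0,0],[1,0,0,7.5,0,0,0],[1,0,0,7.5,0,0,0]]]'

```text
time_s: 15.1
tcp_pos: [0.6601, 0.1436, 0.0696]
ee_rot: [[-0.875, -0.484, -0.001], [-0.484, 0.875, -0.0], [0.001, 0.0, -1.0]]
wrist_force: [0.1, -0.8, 0.1]
gripper_width: 0.007
gripper_force: 0.0
```

Request:
servo_tool --commands '[[[1,0,0,0.8,0,0,0],[1,0,0,1.6,0,0,0],[1,0,0,2.4,0,0,0],[1,0,0,3.2,0,0,0],[1,0,0,3.2,0,0,0]]]'

```text
time_s: 15.6
tcp_pos: [0.6604, 0.1437, 0.0685]
ee_rot: [[-0.875, -0.484, 0.001], [-0.484, 0.875, -0.0], [-0.001, -0.001, -1.0]]
wrist_force: [-2.5, -0.6, 7.1]
gripper_width: 0.006
gripper_force: 3.4
```

Request:
servo_tool --commands '[[[1,0,0,0.8,0,0,0],[1,0,0,1.6,0,0,0],[1,0,0,2.4,0,0,0],[1,0,0,3,0,0,0],[1,0,0,3,0,0,0]]]'

```text
time_s: 16.1
tcp_pos: [0.6607, 0.1437, 0.0666]
ee_rot: [[-0.875, -0.484, 0.002], [-0.484, 0.875, -0.0], [-0.001, -0.001, -1.0]]
wrist_force: [-4.0, -0.1, 10.1]
gripper_width: 0.005
gripper_force: 5.1
```

Request:
servo_tool --commands '[[[1,0,0,0.6,0,0,0],[1,0,0,1.2,0,0,0],[1,0,0,1.8,0,0,0],[1,0,0,2,0,0,0],[1,0,0,2,0,0,0]]]'

```text
time_s: 16.6
tcp_pos: [0.6609, 0.1438, 0.0649]
ee_rot: [[-0.875, -0.485, 0.002], [-0.485, 0.875, -0.0], [-0.002, -0.001, -1.0]]
wrist_force: [-3.6, 0.8, 11.5]
gripper_width: 0.003
gripper_force: 5.4
```

Request:
servo_tool --commands '[[[1,0,0,0.6,0,0,0],[1,0,0,1.2,0,0,0],[1,0,0,1.8,0,0,0],[1,0,0,2,0,0,0],[1,0,0,2,0,0,0]]]'

```text
time_s: 17.1
tcp_pos: [0.661, 0.1438, 0.0643]
ee_rot: [[-0.875, -0.485, 0.003], [-0.485, 0.875, -0.0], [-0.002, -0.002, -1.0]]
wrist_force: [-6.1, -0.1, 16.0]
gripper_width: 0.009
gripper_force: 8.0
```

Request:
servo_tool --commands '[[[1,0,0,0.5,0,0,0],[1,0,0,1,0,0,0],[1,0,0,1.5,0,0,0],[1,0,0,1.5,0,0,0],[1,0,0,1.5,0,0,0]]]'

```text
time_s: 17.6
tcp_pos: [0.661, 0.1438, 0.0641]
ee_rot: [[-0.874, -0.485, 0.003], [-0.485, 0.874, -0.0], [-0.003, -0.002, -1.0]]
wrist_force: [-8.0, -0.4, 21.3]
gripper_width: 0.007
gripper_force: 10.4
```

Request:
servo_tool --commands '[[[1,0,0,0.8,0,0,0],[1,0,0,1.6,0,0,0],[1,0,0,2.4,0,0,0],[1,0,0,2.4,0,0,0],[1,0,0,2.4,0,0,0]]]'

```text
time_s: 18.1
tcp_pos: [0.661, 0.1438, 0.0639]
ee_rot: [[-0.874, -0.486, 0.004], [-0.486, 0.874, -0.001], [-0.003, -0.002, -1.0]]
wrist_force: [-11.3, -0.5, 30.0]
gripper_width: 0.004
gripper_force: 14.4
```

The corner is rigid at 30 N. I'll back off, check the tilt, then do the far-right corner.

Request:
servo_tool --commands '[[[1,0,0,-10,0,0,0],[1,0,0,-25,0,0,0],[1,0,0,-45,0,0,0],[1,0,0,-65,0,0,0],[1,0,0,-85,0,0,0]]]'

```text
time_s: 18.6
tcp_pos: [0.6603, 0.1435, 0.1414]
ee_rot: [[-0.875, -0.484, -0.001], [-0.484, 0.875, -0.0], [0.001, 0.0, -1.0]]
wrist_force: [-0.3, 0.1, 0.3]
gripper_width: 0.006
gripper_force: 0.0
```

```bash
cat > look.py <<'E'
from station import r
from h import *
c=r.capture('scene');b=r.capture('top');s=r.sense();print(s['tcp_pos'],s['wrist_force'])
names={'NR':(.5459,.0711),'FR':(.6216,.0424),'NL':(.585,.171),'FL':(.6597,.1429)}
for n,k in(('s',c),('t',b)):
    for a,p in blue(k,(150,130,290,300)):
        if a>45: continue
        X=ray(k,p,.055);m=min(names,key=lambda q:np.hypot(*(X[:2]-names[q])))
        q=proj(k,[*names[m],.058]);e=p-q
        g=proj(k,[*names[m],.068])-q
        print(n,m,a,'px off',e.round(2),'height mm vs .058',round(float(e@g/(g@g)*10),1))
E
python3 look.py
```

```text
[0.66224555 0.1441089  0.14428098] [1.1067918  0.70997184 1.3208501 ]
s FR 16 px off [-0.03 -0.  ] height mm vs .058 0.0
s NR 20 px off [-0.06 -0.12] height mm vs .058 0.4
s FL 21 px off [0.06 0.3 ] height mm vs .058 -1.0
s NL 24 px off [0.03 0.3 ] height mm vs .058 -1.0
t FL 10 px off [-0.06 -0.13] height mm vs .058 1.1
t FR 12 px off [-0.13 -0.04] height mm vs .058 0.9
t NL 10 px off [-0.29 -0.27] height mm vs .058 3.3
t NR 11 px off [-0.32 -0.21] height mm vs .058 4.1
```

Request:
servo_tool --commands '[[[1,20,-17,0,0,0,0],[1,40,-35,0,0,0,0],[1,60,-52,0,0,0,0],[1,82,-69.5,0,0,0,0],[1,82,-69.5,20,0,0,0]]]'

```text
time_s: 19.2
tcp_pos: [0.6222, 0.0407, 0.1224]
ee_rot: [[-0.877, -0.481, 0.003], [-0.481, 0.877, 0.0], [-0.003, -0.001, -1.0]]
wrist_force: [1.4, -0.4, -0.3]
gripper_width: 0.005
gripper_force: 0.0
```

Request:
servo_tool --commands '[[[1,0,0,15,0,0,0],[1,0,0,30,0,0,0],[1,0,0,40,0,0,0],[1,0,0,45,0,0,0],[1,0,0,47,0,0,0]]]'

```text
time_s: 19.7
tcp_pos: [0.6219, 0.0431, 0.073]
ee_rot: [[-0.875, -0.484, -0.001], [-0.484, 0.875, -0.0], [0.001, 0.0, -1.0]]
wrist_force: [0.7, -0.1, -0.3]
gripper_width: 0.005
gripper_force: 0.0
```

Request:
servo_tool --commands '[[[1,0,0,1,0,0,0],[1,0,0,2,0,0,0],[1,0,0,3,0,0,0],[1,0,0,4,0,0,0],[1,0,0,5,0,0,0]]]'

```text
time_s: 20.2
tcp_pos: [0.6222, 0.0432, 0.0691]
ee_rot: [[-0.875, -0.484, 0.0], [-0.484, 0.875, 0.0], [-0.001, -0.0, -1.0]]
wrist_force: [-0.2, -0.9, 0.1]
gripper_width: 0.005
gripper_force: 0.0
```

Request:
servo_tool --commands '[[[1,0,0,0.9,0,0,0],[1,0,0,1.8,0,0,0],[1,0,0,2.7,0,0,0],[1,0,0,3.6,0,0,0],[1,0,0,4.5,0,0,0]]]'

```text
time_s: 20.7
tcp_pos: [0.6224, 0.0431, 0.0662]
ee_rot: [[-0.875, -0.484, 0.001], [-0.484, 0.875, -0.0], [-0.001, -0.001, -1.0]]
wrist_force: [-2.8, -0.2, 9.1]
gripper_width: 0.004
gripper_force: 4.2
```

Request:
servo_tool --commands '[[[1,0,0,0.8,0,0,0],[1,0,0,1.6,0,0,0],[1,0,0,2.4,0,0,0],[1,0,0,3.2,0,0,0],[1,0,0,3.2,0,0,0]]]'

```text
time_s: 21.2
tcp_pos: [0.6226, 0.0431, 0.064]
ee_rot: [[-0.875, -0.485, 0.002], [-0.485, 0.875, -0.001], [-0.001, -0.001, -1.0]]
wrist_force: [-3.4, -0.1, 11.6]
gripper_width: 0.005
gripper_force: 6.0
```

Request:
servo_tool --commands '[[[1,0,0,0.6,0,0,0],[1,0,0,1.2,0,0,0],[1,0,0,1.8,0,0,0],[1,0,0,2,0,0,0],[1,0,0,2,0,0,0]]]'

```text
time_s: 21.7
tcp_pos: [0.6227, 0.0431, 0.0638]
ee_rot: [[-0.874, -0.485, 0.002], [-0.485, 0.874, -0.001], [-0.002, -0.002, -1.0]]
wrist_force: [-6.8, 0.0, 20.9]
gripper_width: 0.007
gripper_force: 9.9
```

Request:
servo_tool --commands '[[[1,0,0,0.8,0,0,0],[1,0,0,1.6,0,0,0],[1,0,0,1.6,0,0,0],[1,0,0,-10,0,0,0],[1,0,0,-40,0,0,0]]]'

```text
time_s: 22.2
tcp_pos: [0.6201, 0.0428, 0.0975]
ee_rot: [[-0.876, -0.483, -0.005], [-0.483, 0.876, -0.001], [0.005, 0.002, -1.0]]
wrist_force: [-0.7, 0.1, -0.1]
gripper_width: 0.009
gripper_force: 0.0
```

Request:
servo_tool --commands '[[[1,0,0,-35,0,0,0],[1,0,0,-45,0,0,0],[1,-10,40,-45,0,0,0],[1,-20,85,-45,0,0,0],[1,-30,130,-45,0,0,0]]]'

```text
time_s: 22.7
tcp_pos: [0.5848, 0.1722, 0.1436]
ee_rot: [[-0.876, -0.482, -0.001], [-0.482, 0.876, 0.0], [0.0, 0.0, -1.0]]
wrist_force: [0.9, 0.2, 0.6]
gripper_width: 0.007
gripper_force: 0.0
```

Request:
servo_tool --commands '[[[1,0,0,15,0,0,0],[1,0,0,30,0,0,0],[1,0,0,45,0,0,0],[1,0,0,58,0,0,0],[1,0,0,64,0,0,0]]]'

```text
time_s: 23.2
tcp_pos: [0.5846, 0.171, 0.0782]
ee_rot: [[-0.875, -0.483, -0.003], [-0.483, 0.875, -0.001], [0.003, 0.0, -1.0]]
wrist_force: [-0.8, 0.3, -0.3]
gripper_width: 0.008
gripper_force: 0.0
```

Request:
servo_tool --commands '[[[1,0,0,2,0,0,0],[1,0,0,4,0,0,0],[1,0,0,6,0,0,0],[1,0,0,8,0,0,0],[1,0,0,9,0,0,0]]]'

```text
time_s: 23.7
tcp_pos: [0.5856, 0.1714, 0.0713]
ee_rot: [[-0.875, -0.484, 0.0], [-0.484, 0.875, 0.0], [-0.001, 0.0, -1.0]]
wrist_force: [-0.0, 0.4, -0.0]
gripper_width: 0.007
gripper_force: 0.0
```

Request:
servo_tool --commands '[[[1,0,0,0.9,0,0,0],[1,0,0,1.8,0,0,0],[1,0,0,2.7,0,0,0],[1,0,0,3.6,0,0,0],[1,0,0,4.5,0,0,0]]]'

```text
time_s: 24.2
tcp_pos: [0.5857, 0.1715, 0.0683]
ee_rot: [[-0.875, -0.484, 0.001], [-0.484, 0.875, -0.0], [-0.0, -0.0, -1.0]]
wrist_force: [-3.6, 0.3, 8.9]
gripper_width: 0.005
gripper_force: 4.7
```

Request:
servo_tool --commands '[[[1,0,0,0.7,0,0,0],[1,0,0,1.4,0,0,0],[1,0,0,2.1,0,0,0],[1,0,0,2.8,0,0,0],[1,0,0,2.8,0,0,0]]]'

```text
time_s: 24.7
tcp_pos: [0.5855, 0.1717, 0.0658]
ee_rot: [[-0.875, -0.484, 0.001], [-0.484, 0.875, 0.0], [-0.001, -0.0, -1.0]]
wrist_force: [-4.3, 0.4, 9.0]
gripper_width: 0.007
gripper_force: 4.8
```

Request:
servo_tool --commands '[[[1,0,0,0.7,0,0,0],[1,0,0,1.4,0,0,0],[1,0,0,2.1,0,0,0],[1,0,0,2.5,0,0,0],[1,0,0,2.5,0,0,0]]]'

```text
time_s: 25.2
tcp_pos: [0.5855, 0.1718, 0.0641]
ee_rot: [[-0.875, -0.484, 0.001], [-0.484, 0.875, 0.0], [-0.001, -0.0, -1.0]]
wrist_force: [-5.8, 1.4, 13.0]
gripper_width: 0.007
gripper_force: 6.5
```

Request:
servo_tool --commands '[[[1,0,0,0.6,0,0,0],[1,0,0,1.2,0,0,0],[1,0,0,1.8,0,0,0],[1,0,0,2,0,0,0],[1,0,0,2,0,0,0]]]'

```text
time_s: 25.7
tcp_pos: [0.5855, 0.1718, 0.0638]
ee_rot: [[-0.874, -0.485, 0.001], [-0.485, 0.874, -0.0], [-0.001, -0.001, -1.0]]
wrist_force: [-9.9, 0.9, 22.8]
gripper_width: 0.01
gripper_force: 10.8
```

Three corners are home. For the near-right corner I'll lean the gripper away from the microscope knob.

Request:
servo_tool --commands '[[[1,0,0,-10,0,0,0],[1,0,0,-30,0,0,0.06],[1,0,0,-55,0,0,0.12],[1,0,0,-80,0,0,0.18],[1,0,0,-100,0,0,0.25]]]'

```text
time_s: 26.2
tcp_pos: [0.5859, 0.1715, 0.1608]
ee_rot: [[-0.968, -0.249, 0.001], [-0.249, 0.968, 0.001], [-0.001, 0.0, -1.0]]
wrist_force: [1.1, -0.3, 0.2]
gripper_width: 0.007
gripper_force: 0.0
```

Request:
servo_tool --commands '[[[1,0,0,0,0,0.1,0],[1,0,0,0,0,0.2,0],[1,0,0,0,0,0.3,0],[1,0,0,0,0,0.4,0],[1,0,0,0,0,0.4,0]]]'

```text
time_s: 26.7
tcp_pos: [0.5866, 0.1716, 0.1564]
ee_rot: [[-0.89, -0.251, -0.38], [-0.231, 0.968, -0.099], [0.393, -0.0, -0.92]]
wrist_force: [0.4, 0.0, -0.5]
gripper_width: 0.003
gripper_force: 0.0
```

```bash
python3 look.py; python3 - <<'E'
from station import r
import numpy as np
s=r.sense();R=s['ee_rot'];p=s['tcp_pos'];print(np.round(R,3).tolist(),s['joints'])
def d(a,b): return (R.T@(np.array(b)-a)*1000).round(1)
print(d(p,[.5406,.0704,p[2]]),'down10',(R.T@[0,0,-10.]).round(2))
E
```

```text
[0.58553099 0.17128378 0.15827206] [ 0.25754755 -0.07727452  0.34673073]
s FR 25 px off [6.81 7.98] height mm vs .058 -28.2
s NR 17 px off [-0.44 -0.21] height mm vs .058 0.7
s NR 5 px off [-20.16   1.18] height mm vs .058 -5.4
s FL 16 px off [22.44 -1.11] height mm vs .058 -5.0
s NL 21 px off [-0.35  0.62] height mm vs .058 -2.0
t FR 11 px off [0.19 0.28] height mm vs .058 -3.2
t NL 10 px off [-0.29 -0.27] height mm vs .058 3.3
t NR 11 px off [-0.05 -0.39] height mm vs .058 3.8
[[-0.891, -0.252, -0.377], [-0.232, 0.968, -0.098], [0.39, -0.0, -0.921]] [  28.70999619   35.73891824   11.23696421   -5.4476078   -87.81654637
 -102.85313164]
[ 63.4 -86.3  26.9] down10 [-3.9   0.    9.21]
```

Request:
servo_tool --commands '[[[1,16,-22,7,0,0,0],[1,32,-44,14,0,0,0],[1,48,-65,20,0,0,0],[1,63,-86,27,0,0,0],[1,63,-86,27,0,0,0]]]'

```text
time_s: 27.3
tcp_pos: [0.5388, 0.0684, 0.1605]
ee_rot: [[-0.892, -0.25, -0.376], [-0.23, 0.968, -0.097], [0.388, -0.0, -0.922]]
wrist_force: [1.6, 1.0, 0.4]
gripper_width: 0.008
gripper_force: 0.0
```

Request:
servo_tool --commands '[[[1,-5,0,12,0,0,0],[1,-10,0,24,0,0,0],[1,-15,0,36,0,0,0],[1,-20,0,48,0,0,0],[1,-25,0,59,0,0,0]]]'

```text
time_s: 27.8
tcp_pos: [0.5406, 0.0713, 0.093]
ee_rot: [[-0.891, -0.253, -0.378], [-0.232, 0.968, -0.099], [0.391, -0.0, -0.92]]
wrist_force: [-0.5, 0.7, -0.6]
gripper_width: 0.006
gripper_force: 0.0
```

Request:
servo_tool --commands '[[[1,-0.4,0,1,0,0,0],[1,-0.8,0,2,0,0,0],[1,-1.2,0,3,0,0,0],[1,-1.6,0,4,0,0,0],[1,-2,0,5,0,0,0]]]'

```text
time_s: 28.3
tcp_pos: [0.5411, 0.071, 0.09]
ee_rot: [[-0.892, -0.252, -0.376], [-0.232, 0.968, -0.098], [0.388, 0.0, -0.922]]
wrist_force: [0.9, -0.2, -0.1]
gripper_width: 0.002
gripper_force: 0.0
```

Request:
servo_tool --commands '[[[1,-1,0,2.5,0,0,0],[1,-2,0,5,0,0,0],[1,-3,0,7.5,0,0,0],[1,-4,0,10,0,0,0],[1,-5,0,12,0,0,0]]]'

```text
time_s: 28.8
tcp_pos: [0.5406, 0.0708, 0.0762]
ee_rot: [[-0.891, -0.252, -0.377], [-0.232, 0.968, -0.098], [0.39, -0.0, -0.921]]
wrist_force: [0.5, 0.5, -0.6]
gripper_width: 0.007
gripper_force: 0.0
```

Request:
servo_tool --commands '[[[1,-0.4,0,1,0,0,0],[1,-0.8,0,2,0,0,0],[1,-1.2,0,3,0,0,0],[1,-1.6,0,4,0,0,0],[1,-2,0,5,0,0,0]]]'

```text
time_s: 29.3
tcp_pos: [0.5407, 0.0709, 0.0715]
ee_rot: [[-0.891, -0.252, -0.377], [-0.232, 0.968, -0.098], [0.389, -0.0, -0.921]]
wrist_force: [0.2, 1.7, 5.2]
gripper_width: 0.007
gripper_force: 2.5
```

Contact came where predicted; pressing on.

Request:
servo_tool --commands '[[[1,-0.4,0,0.8,0,0,0],[1,-0.7,0,1.6,0,0,0],[1,-1,0,2.4,0,0,0],[1,-1.4,0,3.2,0,0,0],[1,-1.4,0,3.2,0,0,0]]]'

```text
time_s: 29.8
tcp_pos: [0.5406, 0.0708, 0.0692]
ee_rot: [[-0.891, -0.253, -0.377], [-0.233, 0.968, -0.099], [0.39, -0.0, -0.921]]
wrist_force: [-1.3, 0.5, 7.9]
gripper_width: 0.007
gripper_force: 3.5
```

Request:
servo_tool --commands '[[[1,-0.3,0,0.7,0,0,0],[1,-0.6,0,1.4,0,0,0],[1,-0.9,0,2.1,0,0,0],[1,-1.2,0,2.8,0,0,0],[1,-1.2,0,2.8,0,0,0]]]'

```text
time_s: 30.3
tcp_pos: [0.5405, 0.0708, 0.0662]
ee_rot: [[-0.891, -0.253, -0.377], [-0.233, 0.968, -0.099], [0.39, -0.0, -0.921]]
wrist_force: [-1.5, 1.7, 6.7]
gripper_width: 0.003
gripper_force: 3.6
```

Request:
servo_tool --commands '[[[1,-0.3,0,0.6,0,0,0],[1,-0.5,0,1.2,0,0,0],[1,-0.8,0,1.8,0,0,0],[1,-0.9,0,2,0,0,0],[1,-0.9,0,2,0,0,0]]]'

```text
time_s: 30.8
tcp_pos: [0.5405, 0.0708, 0.0656]
ee_rot: [[-0.891, -0.254, -0.378], [-0.233, 0.967, -0.1], [0.39, -0.001, -0.921]]
wrist_force: [-2.8, 1.7, 13.5]
gripper_width: 0.005
gripper_force: 7.1
```

Request:
servo_tool --commands '[[[1,-0.3,0,0.6,0,0,0],[1,-0.5,0,1.2,0,0,0],[1,-0.8,0,1.8,0,0,0],[1,-0.9,0,2,0,0,0],[1,-0.9,0,2,0,0,0]]]'

```text
time_s: 31.3
tcp_pos: [0.5406, 0.0708, 0.0654]
ee_rot: [[-0.89, -0.255, -0.378], [-0.234, 0.967, -0.1], [0.391, -0.001, -0.92]]
wrist_force: [-5.9, 1.7, 22.2]
gripper_width: 0.004
gripper_force: 11.2
```

Request:
servo_tool --commands '[[[1,4,0,-10,0,0,0],[1,12,0,-28,0,0,0],[1,27,0,-64,0,0,0],[1,42,0,-100,0,0,0],[1,60,0,-140,0,0,0]]]'

```text
time_s: 31.8
tcp_pos: [0.5396, 0.0706, 0.2132]
ee_rot: [[-0.891, -0.252, -0.378], [-0.232, 0.968, -0.098], [0.391, -0.0, -0.92]]
wrist_force: [-0.3, 0.5, -0.2]
gripper_width: 0.003
gripper_force: 0.0
```

Request:
servo_tool --commands '[[[1,15,0,-36,0,0,0],[1,30,0,-72,0,0,0],[1,40,0,-100,0,0,0],[1,40,0,-100,0,0,0],[1,40,0,-100,0,0,0]]]'

```text
time_s: 32.3
tcp_pos: [0.5421, 0.0714, 0.3204]
ee_rot: [[-0.892, -0.252, -0.376], [-0.232, 0.968, -0.097], [0.388, 0.001, -0.922]]
wrist_force: [-0.6, -0.3, -0.8]
gripper_width: 0.002
gripper_force: 0.0
```

```bash
python3 look.py; python3 - <<'E'
from station import r
from h import *
c=r.capture('scene');b=r.capture('top')
for n,k in(('s',c),('t',b)):
    for a,p in blue(k,(150,130,290,300)): print(n,a,p.round(2),ray(k,p,.052).round(4))
cv2.imwrite('pics/z5.png',cv2.resize(c['pixels'][225:305,175:265],None,fx=7,fy=7,interpolation=2)[...,::-1])
E
```

```text
[0.54153051 0.07121065 0.31880103] [ 0.46151803  0.41893291 -0.37734568]
s FR 14 px off [0.26 1.35] height mm vs .058 -4.7
s NR 18 px off [-0.34  1.32] height mm vs .058 -4.5
s FL 21 px off [0.01 1.68] height mm vs .058 -5.6
s NL 23 px off [-0.13  1.69] height mm vs .058 -5.7
t FR 10 px off [0.17 0.46] height mm vs .058 -4.7
t NL 13 px off [0.13 0.12] height mm vs .058 -1.4
t NR 13 px off [0.33 0.23] height mm vs .058 -4.3
s 14 [216.29 234.86] [0.6215 0.041  0.052 ]
s 176 [216.46 251.01] [0.6086 0.092  0.052 ]
s 18 [244.22 247.94] [0.5468 0.0699 0.052 ]
s 21 [188.76 264.29] [0.6602 0.1428 0.052 ]
s 23 [218.17 279.26] [0.5855 0.1709 0.052 ]
t 10 [209.8 164. ] [0.6219 0.0427 0.052 ]
t 49 [190.   169.88] [0.6048 0.0996 0.052 ]
t 12 [164.5 176.5] [0.5857 0.1725 0.052 ]
t 12 [199.33 189.5 ] [0.5468 0.0713 0.052 ]
```

View pics/z5.png

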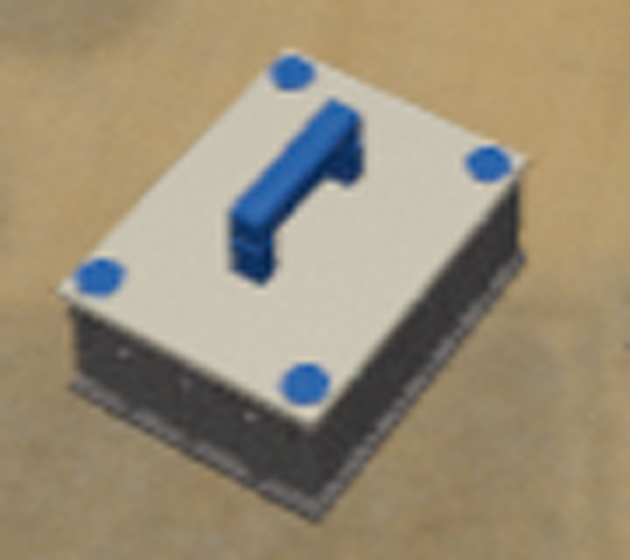

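The picture shows the lid flat on the rim. All four discs dropped about 5–6 mm, and every corner came up rigid at more than 20 N. The robot is clear, so I'm handing in.

```bash
python3 -c "
from station import r
print(r.finish_job())"
```

```text
the job is handed in; nothing more can be done
None
```

I turned the lid a quarter turn, laid it in the box's mouth and pressed all four corners until they were rigid at over 20 N; the job is handed in at about 32 s, but no verdict came back.

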